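# Let the bench lift down to the work rest

### The arm

A 6-joint arm with a two-finger parallel gripper is mounted at the origin on the work surface. World frame = base frame: x ahead of the robot, y to its left, z up, the work surface at z = 0. Lengths are in m, angles in rad, forces in N, time in s.
With the tool pointing down it reaches from about 0.35 to 0.85 m from the base axis. Payload 8.1 kg.
Tool frame: the origin (TCP) lies at the very end of the fingers, on their centre line; the grasp point (between the pads) lies 19 mm behind it; z points along the fingers, y is the line along which they close (so a half turn about z gives the same grasp; the last joint's range is limited). The gripper opens to 93 mm and grips with 3 to 60 N. Pads are 15 mm wide; open, the fingers measure 128 mm over their backs; the gripper's body (75 mm by 188 mm) begins 65 mm behind the grasp point.
Start: joints at [-1.421, 0.13, 1.488, -0, 1.523, -0.085], TCP at [0.14, -0.584, 0.219] pointing down, gripper open.
Joint ranges: [-2.96, 2.96], [-0.89, 2.26], [0.02, 2.5], [-1.34, 4.48], [0, 2.73], [-2.66, 2.66]. Speed limits (rad/s): [2.39, 2.39, 2.79, 3.14, 3.14, 3.14].

### API

Orientations are given as a rotation vector (axis times angle).
In Python, from plant import monitor, eyes, ticket gives the robot as it stands.
- The arm moves only by the tool arm_command, never from a script. Its argument "deltas" is a list that holds one entry, the list of rows, each a list of 6 numbers: the shift along the world's x, y, z in cm, then the turn, a rotation vector about the world's x, y, z in degrees. In form: [[[tx, ty, tz, rx, ry, rz], ...]]. A call has 1 to 12 rows; each row shifts and turns the commanded pose from where the row before left it; what a row does not reach is not made up. A row lasts 1/12 s, in which the tool goes at most 41.7 mm and 7.16 degrees, less where a joint would pass 70% of its speed; a pose out of reach is approached as far as the arm can. A call is refused whole if a number of a shift passes 4.17 or a number of a turn 7.16, either way. A call with a gripper value outside its range is refused whole. "gripper" is the opening, from -1 (shut) to 1 (fully open), set as the call begins (left out, the last holds). The fingers move at their own pace and stop on an object; "squeeze" is the grip in N (left out, the last holds). Time passes only in rows, so rows that do not move let the fingers close. It gives the time, the measured TCP pose, the force, the opening and the grip force at its end, in the units of the state.
- monitor.read_state(): the state, without advancing time (a new reading comes with each control period).
- eyes.read_camera(name): name is "side" or "top" or "wrist"; returns the picture (480x640x3 uint8, blue, green, red); there is no depth.
- eyes.camera_model(name): a dict with "fx", "fy", "cx", "cy" (pixels), "rvec" (rotation vector, rad) and "tvec" (3), from world to camera coordinates, as OpenCV has them. Camera axes: x right, y down, z forward; pixel columns grow to the right and rows downward; lengths in m; the calibration is good to about 2 mm. A picture is of the moment at which its call begins: read the wrist's pose just before it. camera_model takes no time and is no camera call; for the wrist camera it gives the pose at the moment of the call.
- ticket.close_job(): hands the job in; it is judged then, once.
The state is a dict: "t": time; "q": joint angles; "dq": joint speeds; "joint_torque": joint torques, N m; "tool_pos": TCP position; "orientation": TCP orientation; "force": force on the tool from outside, world axes, zero at the start; "wrist_torque": the same for the moment, N m; "opening": finger opening in m; "gripper_force": force on a finger pad.
Only numpy, scipy, OpenCV 4.12 (cv2) and the standard library are available. Lean on these libraries where they do the work, as an engineer would, in place of code of your own. Each camera call takes 0.05 s, during which the arm holds its last target. There are 200 camera calls.

### The job

Crack the red-gripped release lever of the small hydraulic lift open just far enough that its soldering board sinks slowly, never faster than about 1.5 cm a second. When the board has come level with the top of the work rest beside it, swing the lever back, press it firmly but gently (1 to 2 kg of push at the grip, never over 2.5 kg) against its shut stop so that the board stays there, and let go. Do not touch the board or the table under it, and leave the rest and the things around it alone.

Things in the scene. Friction and masses are not known exactly. Their poses are not given: they have to be found in the camera images.
- jack: Hydraulic bench lift, fixed to the bench. Dark base plate 160 x 340 x 12 mm; blue lift cylinder with the table at its +y end (85 mm from the middle), blue valve block 70 x 80 mm, top 70 mm high, at its -y end. Origin: centre of the base's underside; z up, y from the valve towards the table.
- valve_axis (a point): Point on the upright axis of the release valve, at the height of the middle of the lever's grip (112 mm over the bench). Its axes are those of the jack.
- valve (a joint): Angle of the release lever about its upright axis, rad: 0 at its shut stop (lever along the jack's -x), growing counter-clockwise seen from above to 1.5 wide open; starts at 0 to 0.12. It turns stiffly (about 5 N at the grip) and stays where it is left. Nothing moves at first; somewhere from 0.3 to 0.8 (hidden load) the board begins to sink, then each further 0.1 rad adds about 7.5 mm/s.
- lever_grip (a point): Middle of the lever's upright red round grip: 16 mm in diameter, standing 40 mm clear of the steel lever bar (18 mm wide, its top 88 mm over the bench), grip top 128 mm over the bench, 80 mm from the valve axis. This point is 112 mm over the bench. Nothing stands beside it within 40 mm.
- lever: The lever itself: flat steel bar with the red grip at its end. Origin on the valve axis, at the underside of the bar 80 mm over the bench; x points away from the grip. Its rubber shut stop, on the table's side of the bar, begins at joint value 0 and is stiff: each further mm at the grip takes about 11 N more on top of the 5 N of friction, and the joint then reads slightly below 0.
- lift: The lift's table: steel plate 150 x 150 x 10 mm carrying a stained white soldering board 144 x 144 x 25 mm, together 1.4 to 2.8 kg; moves only straight up and down. Once the lever is turned back below the angle where it began to sink, it stops at once; it cannot be raised again. Origin 160 mm below the board's top, on the ram's axis.
- lift_top (a point): Centre of the top face of the soldering board on the lift.
- rest_top (a point): Centre of the top face of the work rest's head, the height to match. It starts 25 to 65 mm lower than the board.
- rest: Work rest on the +y side of the lift: round dark foot 90 mm across, fixed to the bench, and post. Origin: centre of the foot's underside.
- rest_head: Head of the work rest: aluminium bar 130 x 40 x 14 mm on a steel rod, clamped at a height that differs each time; it is not to be moved. Origin 160 mm below the bar's top.
- cup: White plastic cup, 80 mm wide, 75 mm tall, loose on the bench. Origin: centre of the underside.
- bottle: Small squeeze bottle with a black cap, 48 mm across, 120 mm tall, loose on the bench near the lever's open side. Origin: centre of the underside.
- charcoal: Black charcoal block 60 x 110 x 32 mm, loose on the bench. Origin: centre of the underside.

How it is judged:
By the outcome, as a careful person would: the job done as asked, in the order asked, and still so for the second after the job is handed in, with the robot touching nothing.
It also fails if it takes over 72 s, if anything falls off the work surface, if the arm or the gripper's body presses on something with over 40 N, if the wrist force passes 120 N, or if a joint passes its speed limit or range.

## Working session

There is one attempt and no reset: what is moved stays moved. The work goes in short steps, Python scripts to look and compute and a tool call to move; the robot and the scene stay as the last step left them, time stands still between calls to the robot, and variables do not carry over. Pictures are saved under pics/ and viewed, at most 10 in all, crops included, and the job is handed in when it is done.

Besides the shell and the picture viewer there is one more tool, called after "Call:" as a command line: name --argument value ..., lists and objects as JSON in quotes. arm_command: Moves the arm, as the interface text tells. Its arguments: {"type":"object","properties":{"deltas":{"type":"array"},"gripper":{"type":"number"},"squeeze":{"type":"number"}},"required":["deltas"]}

```bash
mkdir -p pics; ls
python3 - <<'E'
from plant import monitor, eyes
import cv2,numpy as np
for n in ("side","top"):
    im=eyes.read_camera(n); cv2.imwrite(f"pics/{n}0.png",im)
    m=eyes.camera_model(n); print(n,m, -cv2.Rodrigues(np.array(m['rvec']))[0].T@np.array(m['tvec']).ravel())
print(monitor.read_state())
E
```

```text
pics
side {'fx': 451.7541106064255, 'fy': 451.7541106064255, 'cx': 323.180477902661, 'cy': 242.29196334622443, 'rvec': array([ 2.16443569,  1.91827209, -0.28839331]), 'tvec': array([-0.0847404 , -0.50527766,  1.25030963])} [ 0.8629046  -0.02851036  1.03939571]
top {'fx': 478.15495416172433, 'fy': 478.15495416172433, 'cx': 320.7802897382496, 'cy': 239.9512319830039, 'rvec': array([ 2.21882166, -2.16615413,  0.04915267]), 'tvec': array([-0.00957768,  0.57349564,  1.06593589])} [ 0.51863221 -0.00305886  1.09371824]
{'t': 0.1, 'q': array([-1.42136838e+00,  1.31083809e-01,  1.48912102e+00, -3.69698646e-05,
        1.52303126e+00, -8.54377574e-02]), 'dq': array([-0.00020147,  0.00047195, -0.00366828,  0.00086349,  0.00068727,
        0.00038302]), 'joint_torque': array([ 2.13800849e-03, -5.61349046e+01, -4.93091011e+01,  7.72942998e-02,
        2.93271546e-02, -6.98552981e-05]), 'tool_pos': array([ 0.13953818, -0.58303026,  0.21772056]), 'orientation': array([-3.11832507e+00, -3.67889308e-01,  1.40481836e-04]), 'force': array([-0.98715858, -1.0103645 , -0.04932678]), 'wrist_torque': array([ 0.04928157,  0.04185849, -0.00253125]), 'gripper_force': 0.0, 'opening': 0.09300958868627601}
```

View pics/side0.png

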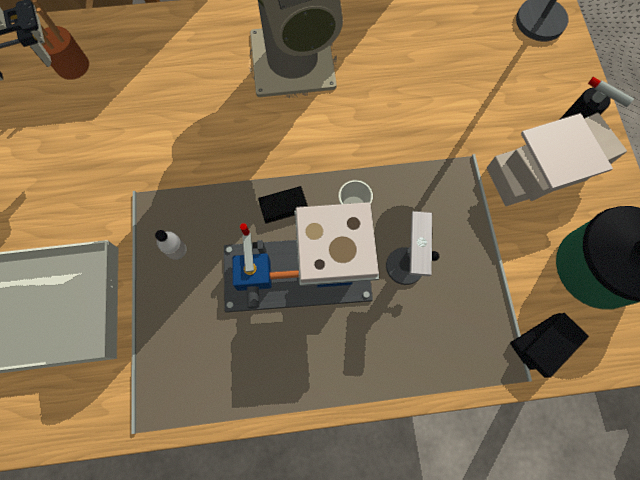

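View pics/top0.png

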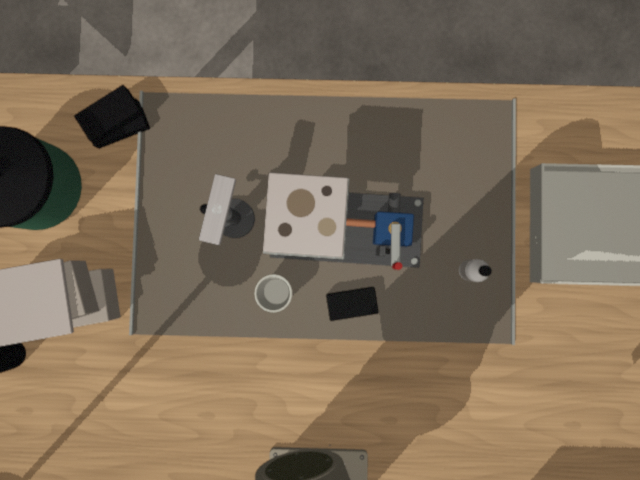

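The side view shows the red grip at about (244,229), the board at (338,243) and the rest bar at (421,243). In the top view the grip is at (397,265), the valve axis at (394,228), the board at (306,216), the bar at (217,210) and the bottle at (478,270).

```bash
cat > h.py <<'E'
import cv2,numpy as np
from plant import monitor, eyes
M={n:eyes.camera_model(n) for n in ("side","top")}
def P(n):
    m=M[n];R=cv2.Rodrigues(np.array(m['rvec']))[0]
    return np.array([[m['fx'],0,m['cx']],[0,m['fy'],m['cy']],[0,0,1]])@np.c_[R,np.array(m['tvec']).ravel()]
def ray(n,uv,z):
    p=P(n);H=p[:,[0,1,3]].copy();H[:,2]+=p[:,2]*z
    x=np.linalg.solve(H,[uv[0],uv[1],1]);return x[:2]/x[2]
def tri(a,b):
    X=cv2.triangulatePoints(P("side"),P("top"),np.array(a,float).T.copy(),np.array(b,float).T.copy());return (X[:3]/X[3]).T
def blobs(im,mask,amin):
    cs,_=cv2.findContours(mask.astype(np.uint8),cv2.RETR_EXTERNAL,cv2.CHAIN_APPROX_NONE)
    return [c for c in cs if cv2.contourArea(c)>=amin]
def red(im):
    h=cv2.cvtColor(im,cv2.COLOR_BGR2HSV);return ((h[...,0]<8)|(h[...,0]>172))&(h[...,1]>150)&(h[...,2]>70)
E
python3 - <<'E'
from h import *
R={"side":(200,180,460,320),"top":(180,150,440,300)}
for n in R:
    im=cv2.imread(f"pics/{n}0.png");x0,y0,x1,y1=R[n];c=im[y0:y1,x0:x1]
    for b in blobs(c,red(c),4):
        m=cv2.moments(b);p=np.array([m['m10']/m['m00']+x0,m['m01']/m['m00']+y0]);print(n,'red',p,cv2.contourArea(b),np.array(cv2.boundingRect(b))+[x0,y0,0,0],ray(n,p,.112),ray(n,p,.128))
    for th in (150,):
      g=c.min(2)>th
      for b in blobs(c,g,300):
        h=cv2.convexHull(b); q=cv2.approxPolyDP(h,0.05*cv2.arcLength(h,True),True)[:,0]+[x0,y0]
        print(n,th,cv2.contourArea(b),q.tolist())
vis=np.vstack([cv2.resize(cv2.imread("pics/side0.png")[185:320,200:460],None,fx=2.2,fy=2.2,interpolation=2),cv2.resize(cv2.imread("pics/top0.png")[160:295,180:440],None,fx=2.2,fy=2.2,interpolation=2)])
cv2.imwrite("pics/c.png",vis)
E
```

```text
side red [244.15044248 228.43067847] 56.5 [240 223   9  12] [ 0.5197301  -0.15201417] [ 0.52565076 -0.14988341]
side 150 1124.5 [[431, 213], [430, 273], [411, 272], [413, 212]]
side 150 5932.5 [[365, 183], [378, 272], [301, 278], [297, 208]]
top red [397.15555556 265.64444444] 37.5 [393 263   9   7] [ 0.5196546  -0.15413542] [ 0.51963794 -0.15167318]
top 150 1196.5 [[233, 179], [218, 243], [200, 239], [215, 176]]
top 150 5950.5 [[270, 174], [346, 179], [341, 256], [264, 251]]
```

View pics/c.png

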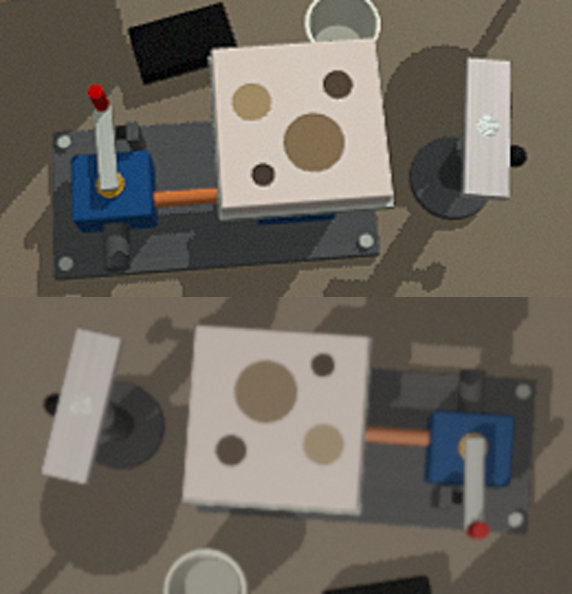

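Run:
```python
from h import *
# spots on board
R={"side":(298,205,378,276),"top":(264,174,348,258)}
S={}
for n in R:
    im=cv2.imread(f"pics/{n}0.png");x0,y0,x1,y1=R[n];c=cv2.resize(im[y0:y1,x0:x1],None,fx=8,fy=8,interpolation=cv2.INTER_CUBIC)
    out=[]
    for b in blobs(c,c[...,0]<(c[...,0].max()*0.70),1500):
        m=cv2.moments(b);x,y,w,h=cv2.boundingRect(b)
        if x>8 and y>8 and x+w<c.shape[1]-8 and y+h<c.shape[0]-8 and m['m00']<30000: out.append([ (m['m10']/m['m00']+.5)/8-.5+x0,(m['m01']/m['m00']+.5)/8-.5+y0,m['m00']/64])
    print(n,np.round(out,2).tolist())
m=eyes.camera_model("wrist");R_=cv2.Rodrigues(np.array(m['rvec']))[0];print(m['fx'],m['cx'],m['cy'],-R_.T@np.array(m['tvec']).ravel(),R_[2])
cv2.imwrite("pics/w0.png",eyes.read_camera("wrist"))
```

```text
side [[319.16, 263.97, 96.02], [313.9, 230.87, 245.02], [353.04, 222.99, 146.02]]
top [[284.56, 229.23, 151.64], [326.6, 226.53, 230.78], [326.29, 190.47, 89.91]]
352.1525106772023 321.2934948303545 226.52330945207754 [ 0.2166263  -0.56509455  0.38330902] [-0.27835666 -0.06423336 -0.95832752]
```

View pics/w0.png

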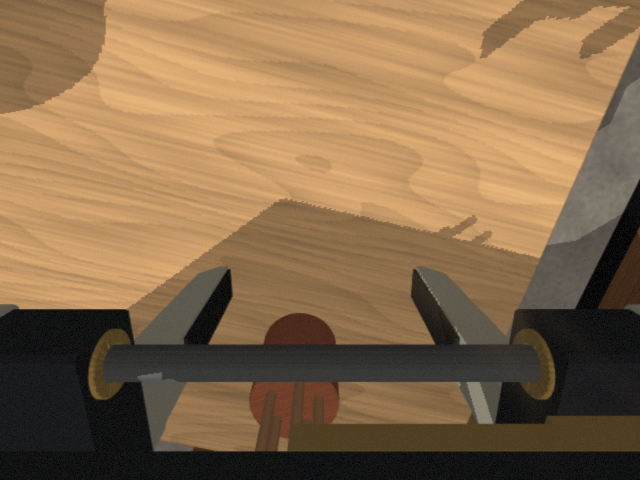

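The wrist view shows only bench wood and the open fingers, with nothing of the task in sight. Next I work out positions from the two fixed views.

Run:
```python
from h import *
a=[[319.16,263.97],[313.9,230.87],[353.04,222.99]];b=[[326.29,190.47],[326.6,226.53],[284.56,229.23]]
print("spots",np.round(tri(a,b),4))
# refined quads by line fit of contour, upsampled
R={"side":(395,195,450,290),"top":(190,165,245,255)}
B={"side":(285,190,392,292),"top":(255,165,358,266)}
def quad(im,box,th):
    x0,y0,x1,y1=box;c=cv2.resize(im[y0:y1,x0:x1],None,fx=8,fy=8,interpolation=cv2.INTER_CUBIC)
    b=max(blobs(c,c.min(2)>th,1000),key=cv2.contourArea);h=cv2.convexHull(b)
    q=cv2.approxPolyDP(h,0.06*cv2.arcLength(h,True),True)[:,0].astype(float)
    pts=b[:,0].astype(float);L=[]
    for i in range(len(q)):
        p,r=q[i],q[(i+1)%len(q)];d=r-p;l=np.hypot(*d);n=np.array([-d[1],d[0]])/l
        s=(pts-p)@d/l;e=abs((pts-p)@n);k=(s>.15*l)&(s<.85*l)&(e<14)
        vx,vy,px,py=cv2.fitLine(pts[k].astype(np.float32),cv2.DIST_HUBER,0,.01,.01).ravel();L.append(np.cross([px,py,1],[px+vx,py+vy,1]))
    o=[]
    for i in range(len(L)):
        x=np.cross(L[i-1],L[i]);o.append((x[:2]/x[2]+.5)/8-.5+[x0,y0])
    return np.array(o)
for nm,RR,th in (("bar",R,(130,150)),("board",B,(130,150))):
  for n in RR:
    for t in th:
      q=quad(cv2.imread(f"pics/{n}0.png"),RR[n],t)
      print(nm,n,t,np.round(q,1).tolist(), "edges@z=.2/.15",[np.round(np.linalg.norm(np.diff(np.array([ray(n,p,z) for p in np.vstack([q,q[:1]])]),axis=0),axis=1),4).tolist() for z in (.2,.15)])
for n,uv in (("side",(250,269)),("top",(394.5,228.5))): print("axis",n,ray(n,uv,.088))
```

```text
spots [[ 0.6516 -0.0044  0.2384]
 [ 0.5866 -0.0065  0.2379]
 [ 0.5799  0.0687  0.2384]]
bar side 130 [[412.1, 210.8], [431.5, 212.2], [431.1, 274.1], [410.6, 272.4]] edges@z=.2/.15 [[0.0386, 0.1273, 0.0391, 0.1268], [0.0409, 0.1349, 0.0414, 0.1344]]
bar side 150 [[412.4, 211.0], [431.2, 212.5], [431.1, 274.0], [410.9, 272.2]] edges@z=.2/.15 [[0.0375, 0.1263, 0.0387, 0.126], [0.0397, 0.1339, 0.041, 0.1335]]
bar top 130 [[214.8, 173.9], [234.3, 178.5], [218.3, 244.2], [198.4, 239.6]] edges@z=.2/.15 [[0.038, 0.1273, 0.0384, 0.1276], [0.0402, 0.1344, 0.0406, 0.1348]]
bar top 150 [[215.2, 174.7], [233.6, 179.0], [217.9, 243.7], [198.9, 239.2]] edges@z=.2/.15 [[0.0357, 0.1253, 0.0366, 0.1253], [0.0377, 0.1323, 0.0386, 0.1324]]
board side 130 [[368.5, 188.6], [377.9, 273.2], [300.2, 279.0], [296.0, 210.0]] edges@z=.2/.15 [[0.1767, 0.1487, 0.1412, 0.1534], [0.1872, 0.1575, 0.1496, 0.1626]]
board side 150 [[368.4, 188.5], [377.6, 273.0], [300.6, 278.7], [296.5, 210.2]] edges@z=.2/.15 [[0.1763, 0.1474, 0.1401, 0.1526], [0.1868, 0.1562, 0.1485, 0.1617]]
board top 130 [[268.7, 172.8], [347.2, 178.0], [341.6, 258.0], [262.7, 252.5]] edges@z=.2/.15 [[0.1484, 0.151, 0.148, 0.1507], [0.1567, 0.1594, 0.1563, 0.1591]]
board top 150 [[269.3, 173.4], [346.5, 178.5], [341.1, 256.8], [263.2, 251.4]] edges@z=.2/.15 [[0.1458, 0.1478, 0.146, 0.1477], [0.154, 0.156, 0.1542, 0.1559]]
axis side [ 0.60535309 -0.14906089]
axis top [ 0.59768384 -0.15098799]
```

Call:
arm_command --deltas '[[[1, 1.5, 1, 0, 0, 0], [1.5, 2.6, 1.5, 0, 0, 0], [1.5, 2.7, 1.5, 0, 0, 0], [1.5, 2.7, 1.5, 0, 0, 0], [1.5, 2.7, 1.5, 0, 0, 0], [1.5, 2.7, 1.2, 0, 0, 0], [1.5, 2.7, 1, 0, 0, 0], [1.5, 2.7, 0, 0, 0, 0], [1.5, 2.7, 0, 0, 0, 0], [1.5, 2.7, 0, 0, 0, 0], [1.5, 2.7, 0, 0, 0, 0], [1.5, 2.7, 0, 0, 0, 0]]]'

```text
t: 1.15
tool_pos: [0.3149, -0.2711, 0.3105]
orientation: [3.12, 0.368, 0.0]
force: [1.0, 0.1, 0.2]
opening: 0.0928
gripper_force: 0.0
```

Call:
arm_command --deltas '[[[1.5, 2.7, 0, 0, 0, 0], [1.5, 2.7, 0, 0, 0, 0], [1.5, 2.7, 0, 0, 0, 0], [1.5, 2.7, 0, 0, 0, 0], [1.5, 2.7, 0, 0, 0, 0], [1.5, 2.7, 0, 0, 0, 0], [1.5, 2.7, 0, 0, 0, 0], [1.5, 2.7, 0, 0, 0, 0], [1.5, 2.7, 0, 0, 0, 0], [1.5, 2.7, 0, 0, 0, 0], [1.5, 2.7, 0, 0, 0, 0], [1, 1.5, 0, 0, 0, 0]]]'

```text
t: 2.15
tool_pos: [0.4902, 0.0423, 0.3102]
orientation: [-3.119, -0.371, 0.0]
force: [-0.6, 0.3, 0.4]
opening: 0.093
gripper_force: 0.0
```

Call:
arm_command --deltas '[[[0, 0, 0, 0, 0, 0], [0, 0, 0, 0, 0, 0], [0, 0, 0, 0, 0, 0]]]'

```text
t: 2.4
tool_pos: [0.4892, 0.039, 0.3104]
orientation: [3.12, 0.368, -0.001]
force: [0.9, 0.8, -0.4]
opening: 0.093
gripper_force: 0.0
```

```bash
cat >> h.py <<'E'
import json
def wsave(k):
    m=eyes.camera_model("wrist");cv2.imwrite(f"pics/{k}.png",eyes.read_camera("wrist"))
    json.dump({a:np.array(b).ravel().tolist() for a,b in m.items()},open(f"{k}.json","w"))
def wload(k):
    M[k]={a:(np.array(b) if len(b)>1 else b[0]) for a,b in json.load(open(f"{k}.json")).items()};return cv2.imread(f"pics/{k}.png")
E
python3 -c "
from h import *
s=monitor.read_state();print(s['t'],s['tool_pos'],s['orientation'],s['force']);wsave('w1')"
```

```text
2.4 [0.48922034 0.03896007 0.31037902] [ 3.11966814e+00  3.68036034e-01 -1.24193164e-03] [ 0.87547974  0.79447821 -0.38796973]
```

View pics/w1.png

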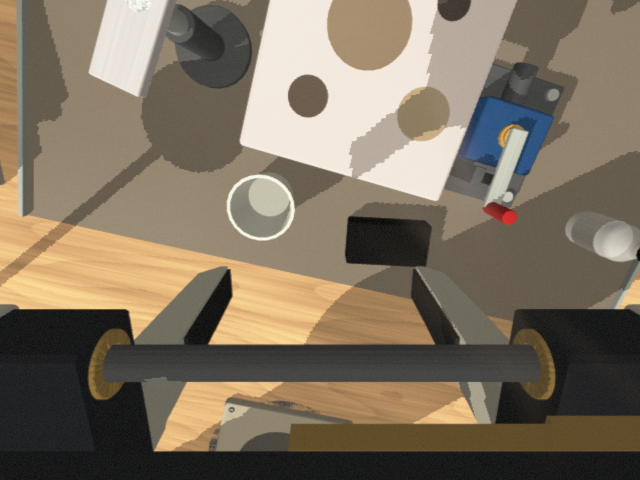

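The wrist view shows the bar's near end at (90,72) to (142,96), the board spots at (308,96) and (423,112), and the grip at (503,214). The bar's far end is out of frame, so I move further along +x and take two views.

Call:
arm_command --deltas '[[[2, 0, 0, 0, 0, 0], [2.5, 0, 0, 0, 0, 0], [2.5, 0, 0, 0, 0, 0], [2, 0, 0, 0, 0, 0], [0, 0, 0, 0, 0, 0], [0, 0, 0, 0, 0, 0], [0, 0, 0, 0, 0, 0]]]'

```text
t: 3.03
tool_pos: [0.579, 0.0386, 0.3107]
orientation: [3.12, 0.366, -0.001]
force: [-0.9, 0.4, -0.3]
opening: 0.0931
gripper_force: 0.0
```

```bash
python3 -c "
from h import *
wsave('w2')"
```

Call:
arm_command --deltas '[[[0, 2, 0, 0, 0, 0], [0, 3, 0, 0, 0, 0], [0, 3, 0, 0, 0, 0], [0, 3, 0, 0, 0, 0], [0, 2, 0, 0, 0, 0], [0, 0, 0, 0, 0, 0], [0, 0, 0, 0, 0, 0], [0, 0, 0, 0, 0, 0]]]'

```text
t: 3.75
tool_pos: [0.5793, 0.1687, 0.3111]
orientation: [3.12, 0.368, 0.001]
force: [-0.0, -0.3, 0.1]
opening: 0.0929
gripper_force: 0.0
```

```bash
python3 -c "
from h import *
wsave('w3')
a=cv2.imread('pics/w2.png')[:300];b=cv2.imread('pics/w3.png')[:300]
cv2.imwrite('pics/w23.png',np.vstack([a,b]))"
```

```text
(no output)
```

View pics/w23.png

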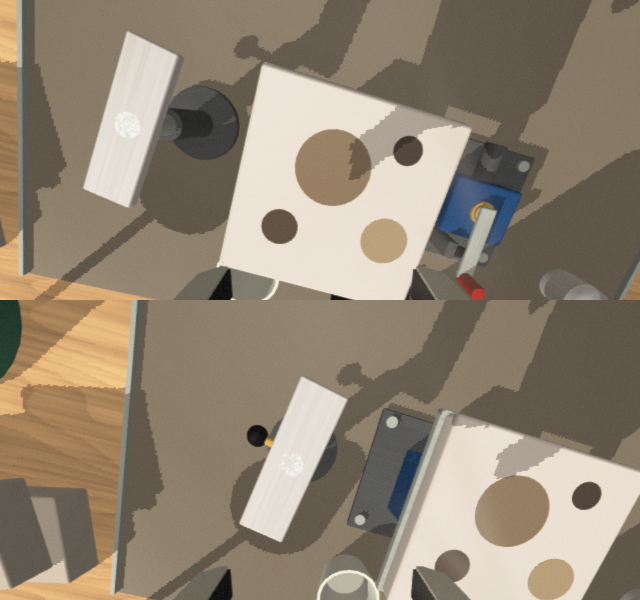

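Both wrist views (the second offset by 300 rows) show the whole bar: centre about (132,120) in w2 and (293,160) in w3. The board spots are at (279,226), (384,241) and (408,151) in w2, and the valve axis is at (483,213).

```bash
cat >> h.py <<'E'
def quad(im,box,th,lo=None):
    x0,y0,x1,y1=box;c=cv2.resize(im[y0:y1,x0:x1],None,fx=8,fy=8,interpolation=cv2.INTER_CUBIC)
    b=max(blobs(c,c.min(2)>th,1000),key=cv2.contourArea);h=cv2.convexHull(b)
    q=cv2.approxPolyDP(h,0.05*cv2.arcLength(h,True),True)[:,0].astype(float)
    pts=b[:,0].astype(float);L=[];k0=np.argmin(q[:,1]);q=np.roll(q,-k0,0)
    for i in range(len(q)):
        p,r=q[i],q[(i+1)%len(q)];d=r-p;l=np.hypot(*d);n=np.array([-d[1],d[0]])/l
        s=(pts-p)@d/l;e=abs((pts-p)@n);k=(s>.1*l)&(s<.9*l)&(e<16)
        vx,vy,px,py=cv2.fitLine(pts[k].astype(np.float32),cv2.DIST_HUBER,0,.01,.01).ravel();L.append(np.cross([px,py,1],[px+vx,py+vy,1]))
    o=[]
    for i in range(len(L)):
        x=np.cross(L[i-1],L[i]);o.append((x[:2]/x[2]+.5)/8-.5+[x0,y0])
    return np.array(o)
def spots(im,box,fr=.7,amin=30):
    x0,y0,x1,y1=box;c=cv2.resize(im[y0:y1,x0:x1],None,fx=8,fy=8,interpolation=cv2.INTER_CUBIC);o=[]
    for b in blobs(c,c[...,0]<fr*np.percentile(c[...,0],98),amin*64):
        m=cv2.moments(b);x,y,w,h=cv2.boundingRect(b)
        if x>4 and y>4 and x+w<c.shape[1]-4 and y+h<c.shape[0]-4:o.append([(m['m10']/m['m00']+.5)/8-.5+x0,(m['m01']/m['m00']+.5)/8-.5+y0,m['m00']/64])
    return np.array(o)
def tri2(n1,a,n2,b):
    X=cv2.triangulatePoints(P(n1),P(n2),np.array(a,float).T.copy(),np.array(b,float).T.copy());return (X[:3]/X[3]).T
E
python3 - <<'E'
from h import *
i2,i3=wload('w2'),wload('w3')
for t in (140,165):
    a=quad(i2,(70,20,200,220),t);b=quad(i3,(225,65,360,255),t)
    X=tri2('w2',a,'w3',b);print(t,len(a),np.round(a,1).tolist(),np.round(X,4).tolist(),'meanz',X[:,2].mean(),'edges',np.linalg.norm(X-np.roll(X,-1,0),axis=1).round(4))
s2=spots(i2,(255,120,425,265),.62);s3=spots(i3,(430,165,610,300),.62);print(np.round(s2,1).tolist(),np.round(s3,1).tolist())
h=lambda im:blobs(im,red(im),20)
for n,im in(('w2',i2),('w3',i3)):
    for c in h(im): print(n,'red',cv2.boundingRect(c),c[:,0].mean(0),ray(n,c[:,0].mean(0),.112))
print('axis w2',ray('w2',(483,213),.088))
E
```

```text
140 4 [[126.5, 30.1], [177.8, 55.1], [128.5, 208.1], [82.0, 188.3]] [[0.6855, 0.2099, 0.1891], [0.6774, 0.1714, 0.1894], [0.5512, 0.1978, 0.1894], [0.5594, 0.2362, 0.1897]] meanz 0.18940130227672114 edges [0.0393 0.1289 0.0393 0.1288]
165 4 [[126.8, 30.9], [176.8, 55.2], [128.0, 207.4], [82.5, 188.1]] [[0.685, 0.2096, 0.1892], [0.6771, 0.1718, 0.1899], [0.5518, 0.1981, 0.1898], [0.5595, 0.236, 0.1895]] meanz 0.18959931659116805 edges [0.0386 0.1281 0.0386 0.1282]
[[383.3, 240.5, 1529.8], [279.1, 226.1, 973.9], [407.4, 150.2, 719.5], [332.9, 167.0, 4532.9]] [[586.2, 195.4, 626.2], [511.8, 210.6, 4037.2]]
w2 red (457, 278, 28, 22) [470.57142857 289.3       ] [ 0.51685764 -0.15105948]
axis w2 [ 0.60134933 -0.14513371]
```

Run:
```python
from h import *
i2,i3=wload('w2'),wload('w3')
print(tri2('w2',[[407.4,150.2],[332.9,167]],'w3',[[586.2,195.4],[511.8,210.6]]))
for t in (120,140,160):
    a=quad(cv2.imread('pics/side0.png'),(395,195,450,290),t);b=quad(cv2.imread('pics/top0.png'),(190,165,245,255),t)
    b=np.roll(b,-2,0);print(t,np.round(tri(a,b),4).tolist(),a.round(1).tolist(),b.round(1).tolist())
S={'side':(300,205,372,272),'top':(272,180,342,250)}
for n in S: 
    im=eyes.read_camera(n);cv2.imwrite(f'pics/{n}1.png',im);print(n,[spots(im,S[n],f).round(2).tolist() for f in (.62,.7)])
q=quad(cv2.imread('pics/top0.png'),(255,165,358,266),140);print([ray('top',p,.238).round(4).tolist() for p in q])
print(monitor.read_state()['t'])
```

```text
[[ 0.65129838 -0.00350006  0.23599897]
 [ 0.62897012  0.04226671  0.2353886 ]]
120 [[0.5514, 0.1966, 0.1912], [0.5593, 0.2351, 0.1928], [0.6857, 0.2085, 0.1939], [0.6778, 0.1698, 0.1937]] [[412.0, 210.8], [431.6, 212.0], [431.1, 274.1], [410.5, 272.5]] [[218.5, 244.5], [198.1, 239.8], [214.6, 173.7], [234.6, 178.3]]
140 [[0.5523, 0.1969, 0.1925], [0.56, 0.2341, 0.1931], [0.6849, 0.2084, 0.1923], [0.6772, 0.171, 0.1925]] [[412.3, 210.9], [431.4, 212.3], [431.0, 273.9], [410.8, 272.3]] [[218.1, 244.0], [198.6, 239.4], [215.0, 174.3], [234.0, 178.7]]
160 [[0.5537, 0.197, 0.1947], [0.5615, 0.234, 0.1958], [0.6823, 0.2062, 0.1832], [0.6762, 0.1731, 0.1897]] [[412.5, 211.2], [431.2, 212.6], [430.9, 273.8], [411.1, 272.1]] [[217.7, 243.2], [197.9, 238.5], [219.3, 177.0], [232.8, 179.4]]
side [[[319.13, 263.95, 84.78], [342.27, 249.35, 566.75], [313.85, 230.83, 219.05], [353.02, 222.96, 132.62]], [[319.14, 263.96, 89.24], [313.88, 230.85, 230.88], [353.02, 222.98, 138.3]]]
top [[[284.58, 229.24, 137.55], [300.42, 202.48, 573.3], [326.31, 190.48, 79.46]], [[284.57, 229.24, 148.69], [326.62, 226.55, 221.88], [300.35, 202.4, 610.8], [326.3, 190.48, 87.63]]]
[[0.6809, 0.0994], [0.6747, -0.0417], [0.5313, -0.0348], [0.538, 0.1056]]
3.9
```

Call:
arm_command --deltas '[[[-0.3, -1.5, 0, 0, 0, 0], [-0.5, -2.7, 0, 0, 0, 0], [-0.5, -2.8, 0, 0, 0, 0], [-0.5, -2.8, 0, 0, 0, 0], [-0.6, -2.8, 0, 0, 0, 0], [-0.6, -2.8, 0, 0, 0, 0], [-0.6, -2.8, 0, 0, 0, 0], [-0.6, -2.8, 0, 0, 0, 0], [-0.5, -2.8, 0, 0, 0, 0], [-0.5, -2.8, 0, 0, 0, 0], [-0.5, -2.8, 0, 0, 0, 0], [-0.3, -2.6, 0, 0, 0, 0]]]' --gripper 0.1 --squeeze 15

```text
t: 4.9
tool_pos: [0.5182, -0.1534, 0.3108]
orientation: [3.12, 0.365, 0.0]
force: [0.5, -0.6, -0.5]
opening: 0.0513
gripper_force: 0.0
```

Call:
arm_command --deltas '[[[0, 0, -1, 0, 0, 0], [0, 0, -2, 0, 0, 0], [0, 0, -2.2, 0, 0, 0], [0, 0, -2, 0, 0, 0], [0, 0, -1.3, 0, 0, 0], [0, 0, -0.5, 0, 0, 0], [0, 0, 0, 0, 0, 0], [0, 0, 0, 0, 0, 0]]]'

```text
t: 5.57
tool_pos: [0.5198, -0.1507, 0.2214]
orientation: [3.12, 0.368, 0.001]
force: [0.5, -0.1, 0.4]
opening: 0.0511
gripper_force: 0.0
```

Run:
```python
from h import *
wsave('w4');im=wload('w4');s=monitor.read_state();print(s['tool_pos'],s['q'],s['opening'])
for c in blobs(im,red(im),20):
    p=c[:,0].mean(0);print(cv2.boundingRect(c),ray('w4',p,.128),ray('w4',p,.112))
    # topmost ellipse = far/near ends
    print(c[:,0].min(0),c[:,0].max(0))
cv2.imwrite('pics/w4.png',im)
```

```text
[ 0.52018323 -0.15077051  0.22203397] [-3.76785271e-01 -3.09916442e-02  1.64878844e+00 -4.33846720e-06
  1.52191620e+00  9.59150999e-01] 0.050978225067702686
(314, 209, 19, 30) [ 0.52393364 -0.15113173] [ 0.51943874 -0.15228613]
[314 209] [332 238]
```

View pics/w4.png

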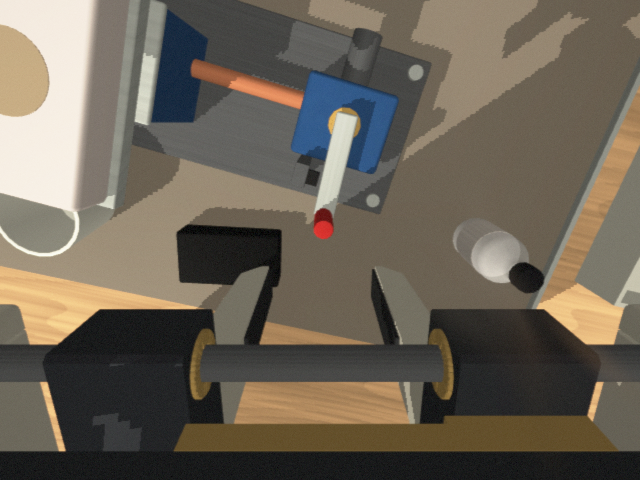

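The wrist view shows the red grip at about (323,225), the valve axis at (344,120) and the bottle cap at (526,277). The path down is clear.

Run:
```python
from h import *
wload('w4');print(ray('w4',(323,231),.128),ray('w4',(344,120),.088),ray('w4',(526,277),.12))
```

```text
[ 0.51850921 -0.15240021] [ 0.60227552 -0.15005072] [ 0.51628093 -0.32547779]
```

Call:
arm_command --deltas '[[[0, 0, -1.5, 0, 0, 0], [0, 0, -2.5, 0, 0, 0], [0, 0, -2.5, 0, 0, 0], [0, 0, -2.5, 0, 0, 0], [0, -0.1, -2, 0, 0, 0], [0, 0, -1.2, 0, 0, 0], [0, 0, -0.4, 0, 0, 0], [0, 0, 0, 0, 0, 0], [0, 0, 0, 0, 0, 0]]]'

```text
t: 6.37
tool_pos: [0.5207, -0.1519, 0.0962]
orientation: [3.119, 0.368, 0.003]
force: [-0.1, 0.1, 0.7]
opening: 0.0509
gripper_force: 0.0
```

Call:
arm_command --deltas '[[[0, 0, 0, 0, 0, 0], [0, 0, 0, 0, 0, 0], [0, 0, 0, 0, 0, 0], [0, 0, 0, 0, 0, 0], [0, 0, 0, 0, 0, 0], [0, 0, 0, 0, 0, 0]]]' --gripper -0.8 --squeeze 15

```text
t: 6.87
tool_pos: [0.5198, -0.1517, 0.0948]
orientation: [3.12, 0.368, 0.001]
force: [1.7, -3.2, -1.1]
opening: 0.0156
gripper_force: 5.3
```

Call:
arm_command --deltas '[[[0.01, -0.28, 0, 0, 0, 2], [0.02, -0.28, 0, 0, 0, 2], [0.03, -0.28, 0, 0, 0, 2], [0.04, -0.28, 0, 0, 0, 2], [0.05, -0.27, 0, 0, 0, 2], [0.06, -0.27, 0, 0, 0, 2], [0, 0, 0, 0, 0, 0], [0, 0, 0, 0, 0, 0]]]'

```text
t: 7.53
tool_pos: [0.5216, -0.1682, 0.0948]
orientation: [-3.065, -0.69, 0.001]
force: [-2.4, -0.2, 2.2]
opening: 0.0155
gripper_force: 15.0
```

```bash
cat >> h.py <<'E'
S={'side':(298,203,385,285),'top':(266,174,348,256)}
REF={'side':[[319.14,263.96],[313.88,230.85],[353.02,222.98]],'top':[[326.3,190.48],[326.62,226.55],[284.57,229.24]]}
def track(z_guess=None):
    """board height from nearest spots to predicted pixels, both views"""
    X0=tri(REF['side'],REF['top']);ims={n:eyes.read_camera(n) for n in S};t=monitor.read_state()['t']
    best=None
    for dz in (np.arange(0,.06,.003) if z_guess is None else [z_guess]):
        o={};e=0
        for n in S:
            Xd=np.c_[X0-[0,0,dz],np.ones(3)];u=Xd@P(n).T;u=u[:,:2]/u[:,2:]
            x0,y0=np.floor(u.min(0)-14).astype(int);x1,y1=np.ceil(u.max(0)+14).astype(int)
            s=spots(ims[n],(x0,y0,x1,y1),.7)
            if len(s)==0: e+=1e3;continue
            d=np.linalg.norm(s[None,:,:2]-u[:,None],axis=2);k=d.argmin(1);o[n]=s[k,:2];e+=d.min(1).clip(0,8).sum()
        if len(o)==2 and (best is None or e<best[0]): best=(e,o)
    X=tri(best[1]['side'],best[1]['top']);s=monitor.read_state()
    f=s['force'];A=np.array([.5995,-.150]);g=A-s['tool_pos'][:2];th=np.degrees(np.arctan2(g[1],g[0]))+2.5
    print('t',t,'drop mm',((X0-X)[:,2]*1e3).round(2),'mean',((X0-X)[:,2].mean()*1e3).round(2),'res',round(best[0],2),'theta',round(np.radians(th),3),'r',np.hypot(*g).round(4),'f',f.round(1))
E
python3 -c "
from h import *
track()"
```

```text
t 7.6333 drop mm [-0.04  0.01 -0.01] mean -0.01 res 2.11 theta 0.273 r 0.08 f [-3.3 -0.3  3.1]
```

Call:
arm_command --deltas '[[[0.06, -0.24, 0, 0, 0, 1.75], [0.07, -0.23, 0, 0, 0, 1.75], [0, 0, 0, 0, 0, 0], [0, 0, 0, 0, 0, 0]]]'

```text
t: 7.97
tool_pos: [0.5227, -0.1729, 0.0947]
orientation: [3.042, 0.783, -0.001]
force: [-4.9, 0.8, 5.7]
opening: 0.0156
gripper_force: 15.0
```

```bash
python3 -c "
from h import *
track()"
```

```text
t 8.0667 drop mm [-0.01 -0.06 -0.07] mean -0.05 res 2.14 theta 0.334 r 0.0801 f [-3.9 -0.3  5.2]
```

Call:
arm_command --deltas '[[[0.07, -0.23, 0, 0, 0, 1.75], [0.08, -0.23, 0, 0, 0, 1.75], [0, 0, 0, 0, 0, 0], [0, 0, 0, 0, 0, 0]]]'

```text
t: 8.4
tool_pos: [0.5242, -0.1775, 0.0947]
orientation: [3.017, 0.876, -0.001]
force: [-5.4, 0.7, 5.2]
opening: 0.0157
gripper_force: 15.0
```

```bash
python3 -c "
from h import *
track()"
```

```text
t 8.5 drop mm [-0.    0.08 -0.03] mean 0.02 res 2.13 theta 0.395 r 0.0802 f [-5.3  0.1  5.6]
```

Call:
arm_command --deltas '[[[0.09, -0.23, 0, 0, 0, 1.75], [0.1, -0.22, 0, 0, 0, 1.75], [0, 0, 0, 0, 0, 0], [0, 0, 0, 0, 0, 0]]]'

```text
t: 8.83
tool_pos: [0.526, -0.1822, 0.0948]
orientation: [2.989, 0.967, -0.001]
force: [-6.0, -0.0, 5.4]
opening: 0.0158
gripper_force: 15.0
```

```bash
python3 -c "
from h import *
track()"
```

```text
t 8.9333 drop mm [0.98 1.19 1.15] mean 1.11 res 2.21 theta 0.456 r 0.0803 f [-5.6 -0.5  4.6]
```

Call:
arm_command --deltas '[[[0.11, -0.22, 0, 0, 0, 1.75], [0.11, -0.22, 0, 0, 0, 1.75], [0, 0, 0, 0, 0, 0], [0, 0, 0, 0, 0, 0]]]'

```text
t: 9.27
tool_pos: [0.528, -0.1868, 0.0947]
orientation: [2.958, 1.058, -0.002]
force: [-6.8, -1.0, 5.6]
opening: 0.0157
gripper_force: 15.0
```

```bash
python3 -c "
from h import *
track()"
```

```text
t 9.3667 drop mm [4.6  4.75 4.68] mean 4.67 res 2.27 theta 0.519 r 0.0804 f [-6.5  0.2  5.2]
```

Call:
arm_command --deltas '[[[0, 0, 0, 0, 0, 0], [0, 0, 0, 0, 0, 0], [0, 0, 0, 0, 0, 0], [0, 0, 0, 0, 0, 0], [0, 0, 0, 0, 0, 0], [0, 0, 0, 0, 0, 0], [0, 0, 0, 0, 0, 0], [0, 0, 0, 0, 0, 0], [0, 0, 0, 0, 0, 0], [0, 0, 0, 0, 0, 0], [0, 0, 0, 0, 0, 0], [0, 0, 0, 0, 0, 0]]]'

```text
t: 10.37
tool_pos: [0.528, -0.1868, 0.0947]
orientation: [2.958, 1.058, -0.002]
force: [-7.0, -0.7, 6.2]
opening: 0.0154
gripper_force: 15.0
```

```bash
python3 -c "
from h import *
track()"
```

```text
t 10.4667 drop mm [14.15 13.75 14.27] mean 14.06 res 2.22 theta 0.518 r 0.0804 f [-5.7 -0.9  5.4]
```

Call:
arm_command --deltas '[[[0, 0, 0, 0, 0, 0], [0, 0, 0, 0, 0, 0], [0, 0, 0, 0, 0, 0], [0, 0, 0, 0, 0, 0], [0, 0, 0, 0, 0, 0], [0, 0, 0, 0, 0, 0], [0, 0, 0, 0, 0, 0], [0, 0, 0, 0, 0, 0], [0, 0, 0, 0, 0, 0], [0, 0, 0, 0, 0, 0], [0, 0, 0, 0, 0, 0], [0, 0, 0, 0, 0, 0]]]'

```text
t: 11.47
tool_pos: [0.528, -0.1867, 0.0947]
orientation: [2.958, 1.058, -0.002]
force: [-6.6, -1.1, 4.8]
opening: 0.0156
gripper_force: 15.0
```

Call:
arm_command --deltas '[[[0, 0, 0, 0, 0, 0], [0, 0, 0, 0, 0, 0], [0, 0, 0, 0, 0, 0], [0, 0, 0, 0, 0, 0], [0, 0, 0, 0, 0, 0], [0, 0, 0, 0, 0, 0], [0, 0, 0, 0, 0, 0], [0, 0, 0, 0, 0, 0], [0, 0, 0, 0, 0, 0], [0, 0, 0, 0, 0, 0], [0, 0, 0, 0, 0, 0], [0, 0, 0, 0, 0, 0]]]'

```text
t: 12.47
tool_pos: [0.528, -0.1867, 0.0947]
orientation: [2.958, 1.058, -0.002]
force: [-5.6, -1.9, 5.6]
opening: 0.0154
gripper_force: 15.0
```

```bash
python3 -c "
from h import *
track()"
```

```text
t 12.5667 drop mm [31.97 32.01 31.97] mean 31.98 res 2.11 theta 0.519 r 0.0804 f [-5.6 -1.2  5.4]
```

Call:
arm_command --deltas '[[[0, 0, 0, 0, 0, 0], [0, 0, 0, 0, 0, 0], [0, 0, 0, 0, 0, 0], [0, 0, 0, 0, 0, 0], [0, 0, 0, 0, 0, 0], [0, 0, 0, 0, 0, 0], [0, 0, 0, 0, 0, 0], [0, 0, 0, 0, 0, 0], [-0.11, 0.22, 0, 0, 0, -1.75], [-0.11, 0.22, 0, 0, 0, -1.75], [0, 0, 0, 0, 0, 0], [0, 0, 0, 0, 0, 0]]]'

```text
t: 13.57
tool_pos: [0.5262, -0.1827, 0.0948]
orientation: [2.988, 0.967, -0.001]
force: [-3.9, -3.6, 2.9]
opening: 0.0156
gripper_force: 15.0
```

```bash
python3 -c "
from h import *
track();track()"
```

```text
t 13.6667 drop mm [40.55 40.44 40.68] mean 40.56 res 2.36 theta 0.463 r 0.0803 f [-4.2 -3.2  3.5]
t 13.7667 drop mm [41.17 41.24 41.2 ] mean 41.2 res 2.18 theta 0.464 r 0.0803 f [-4.4 -3.7  4.2]
```

Call:
arm_command --deltas '[[[0, 0, 0, 0, 0, 0], [0, 0, 0, 0, 0, 0], [0, 0, 0, 0, 0, 0], [-0.09, 0.22, 0, 0, 0, -1.75], [0, 0, 0, 0, 0, 0], [0, 0, 0, 0, 0, 0]]]'

```text
t: 14.27
tool_pos: [0.5253, -0.1806, 0.0948]
orientation: [3.002, 0.921, -0.001]
force: [-3.5, -4.3, 3.6]
opening: 0.0156
gripper_force: 15.0
```

Run:
```python
from h import *
track();track()
for t in (130,140,150):
    a=quad(eyes.read_camera('side'),(395,195,450,290),t);b=np.roll(quad(eyes.read_camera('top'),(190,165,245,255),t),-2,0)
    print(t,tri(a,b)[:,2].round(4))
```

```text
t 14.3667 drop mm [44.18 44.27 44.35] mean 44.26 res 2.05 theta 0.435 r 0.0802 f [-3.7 -3.5  3.6]
t 14.4667 drop mm [44.61 44.55 44.7 ] mean 44.62 res 2.0 theta 0.434 r 0.0802 f [-3.9 -3.3  3.8]
130 [0.1921 0.1934 0.1927 0.1933]
140 [0.1928 0.1934 0.1919 0.1925]
150 [0.1937 0.1938 0.1903 0.1917]
```

Call:
arm_command --deltas '[[[-0.17, 0.46, 0, 0, 0, -3.5], [-0.14, 0.47, 0, 0, 0, -3.5], [-0.11, 0.5, 0, 0, 0, -3.6], [-0.09, 0.5, 0, 0, 0, -3.7], [-0.05, 0.5, 0, 0, 0, -3.6], [0, 0, 0, 0, 0, 0], [0, 0, 0, 0, 0, 0]]]'

```text
t: 15.35
tool_pos: [0.52, -0.1555, 0.0948]
orientation: [3.109, 0.447, 0.0]
force: [-2.8, -0.2, 4.2]
opening: 0.0159
gripper_force: 15.0
```

```bash
python3 -c "
from h import *
track();track()"
```

```text
t 15.45 drop mm [46.54 46.18 46.52] mean 46.42 res 2.3 theta 0.112 r 0.0797 f [-2.7  0.2  4.4]
t 15.55 drop mm [46.53 46.06 46.51] mean 46.37 res 2.32 theta 0.112 r 0.0797 f [-3.4 -0.9  4.5]
```

Call:
arm_command --deltas '[[[-0.01, 0.2, 0, 0, 0, -1.4], [0, 0.2, 0, 0, 0, -1.4], [0, 0.2, 0, 0, 0, -1.4], [0, 0, 0, 0, 0, 0], [0, 0, 0, 0, 0, 0]]]'

```text
t: 15.97
tool_pos: [0.5199, -0.1501, 0.0948]
orientation: [3.123, 0.332, 0.0]
force: [-2.6, -4.7, 3.9]
opening: 0.0153
gripper_force: 15.0
```

Call:
arm_command --deltas '[[[0, 0.1, 0, 0, 0, -0.7], [0, 0, 0, 0, 0, 0], [0, 0, 0, 0, 0, 0], [0, 0, 0, 0, 0, 0]]]'

```text
t: 16.3
tool_pos: [0.5199, -0.1491, 0.0948]
orientation: [3.125, 0.313, 0.0]
force: [-2.1, -5.0, 2.7]
opening: 0.0153
gripper_force: 15.0
```

Call:
arm_command --deltas '[[[0, 0.08, 0, 0, 0, -0.5], [0, 0, 0, 0, 0, 0], [0, 0, 0, 0, 0, 0]]]'

```text
t: 16.55
tool_pos: [0.5199, -0.1484, 0.0948]
orientation: [3.126, 0.299, 0.0]
force: [-2.9, -4.9, 2.0]
opening: 0.0154
gripper_force: 15.0
```

Call:
arm_command --deltas '[[[0, 0.05, 0, 0, 0, -0.3], [0, 0, 0, 0, 0, 0], [0, 0, 0, 0, 0, 0]]]'

```text
t: 16.8
tool_pos: [0.52, -0.1479, 0.0948]
orientation: [3.127, 0.291, 0.0]
force: [-3.3, -4.6, 3.0]
opening: 0.0156
gripper_force: 15.0
```

Call:
arm_command --deltas '[[[0, 0.05, 0, 0, 0, -0.3], [0, 0, 0, 0, 0, 0], [0, 0, 0, 0, 0, 0]]]'

```text
t: 17.05
tool_pos: [0.5199, -0.1476, 0.0948]
orientation: [3.127, 0.283, 0.0]
force: [-2.8, -6.1, 1.9]
opening: 0.0154
gripper_force: 15.0
```

Call:
arm_command --deltas '[[[0, 0.05, 0, 0, 0, -0.3], [0, 0, 0, 0, 0, 0], [0, 0, 0, 0, 0, 0]]]'

```text
t: 17.3
tool_pos: [0.52, -0.1475, 0.0948]
orientation: [3.128, 0.274, 0.001]
force: [-1.8, -7.5, 2.3]
opening: 0.0156
gripper_force: 15.0
```

Call:
arm_command --deltas '[[[0, 0, 0, 0, 0, 0], [0, 0.05, 0, 0, 0, 0], [0, 0, 0, 0, 0, 0], [0, 0, 0, 0, 0, 0]]]' --squeeze 35

```text
t: 17.63
tool_pos: [0.52, -0.1474, 0.0948]
orientation: [3.127, 0.274, 0.001]
force: [-1.0, -9.3, 2.0]
opening: 0.0156
gripper_force: 35.0
```

Call:
arm_command --deltas '[[[0, 0.05, 0, 0, 0, 0], [0, 0, 0, 0, 0, 0], [0, 0, 0, 0, 0, 0]]]'

```text
t: 17.88
tool_pos: [0.52, -0.1472, 0.0948]
orientation: [3.126, 0.274, 0.001]
force: [-1.9, -11.0, 0.2]
opening: 0.0149
gripper_force: 35.0
```

Call:
arm_command --deltas '[[[0, 0.05, 0, 0, 0, 0], [0, 0, 0, 0, 0, 0], [0, 0.05, 0, 0, 0, 0], [0, 0, 0, 0, 0, 0], [0, 0, 0, 0, 0, 0]]]'

```text
t: 18.3
tool_pos: [0.52, -0.147, 0.0948]
orientation: [3.125, 0.273, 0.001]
force: [-1.8, -14.6, 0.2]
opening: 0.0153
gripper_force: 35.0
```

```bash
python3 -c "
from h import *
for i in range(4): print(monitor.read_state()['force'].round(1))
track()"
```

```text
[ -1.8 -14.6   0.2]
[ -1.8 -14.6   0.2]
[ -1.8 -14.6   0.2]
[ -1.8 -14.6   0.2]
t 18.4 drop mm [46.57 46.17 46.48] mean 46.4 res 2.29 theta 0.005 r 0.0796 f [ -2.3 -14.2   0.2]
```

Call:
arm_command --deltas '[[[0, 0, 0, 0, 0, 0], [0, 0, 0, 0, 0, 0], [0, 0, 0, 0, 0, 0], [0, 0, 0, 0, 0, 0], [0, 0, 0, 0, 0, 0], [0, 0, 0, 0, 0, 0], [0, -0.05, 0, 0, 0, 0], [0, -0.05, 0, 0, 0, 0], [0, -0.05, 0, 0, 0, 0], [0, 0, 0, 0, 0, 0]]]'

```text
t: 19.23
tool_pos: [0.5199, -0.147, 0.0948]
orientation: [3.128, 0.274, 0.0]
force: [-2.0, -7.4, 1.9]
opening: 0.0153
gripper_force: 35.0
```

Call:
arm_command --deltas '[[[0, 0, 0, 0, 0, 0], [0, 0, 0, 0, 0, 0], [0, 0, 0, 0, 0, 0], [0, 0, 0, 0, 0, 0], [0, 0, 0, 0, 0, 0], [0, 0, 0, 0, 0, 0]]]' --gripper 0.1

```text
t: 19.73
tool_pos: [0.5198, -0.1454, 0.0945]
orientation: [-3.129, -0.274, 0.0]
force: [0.0, -0.2, 0.3]
opening: 0.0489
gripper_force: 0.0
```

Call:
arm_command --deltas '[[[0, 0, 0.5, 0, 0, 0], [0, 0, 1.5, 0, 0, 0], [0, 0, 2.5, 0, 0, 0], [0, 0, 3, 0, 0, 0], [0, 0, 3, 0, 0, 0], [0, 0, 3, 0, 0, 0], [0, 0, 3, 0, 0, 0], [0, 0, 2.5, 0, 0, 0], [0, 0, 1.5, 0, 0, 0], [0, 0, 1, 0, 0, 0], [0, 0, 0, 0, 0, 0], [0, 0, 0, 0, 0, 0]]]'

```text
t: 20.73
tool_pos: [0.5198, -0.1456, 0.3094]
orientation: [-3.13, -0.274, -0.0]
force: [0.5, 0.6, 0.2]
opening: 0.0509
gripper_force: 0.0
```

Run:
```python
from h import *
track();s=monitor.read_state();print(s['t'],s['tool_pos'],s['opening'])
im=eyes.read_camera('side');cv2.imwrite('pics/side9.png',cv2.resize(im[150:330,180:470],None,fx=2.5,fy=2.5))
wsave('w9');i=wload('w9')
for c in blobs(i,red(i),20): p=c[:,0].mean(0);print(ray('w9',p,.118),ray('w4',(323,225),.118))
```

```text
t 20.8333 drop mm [46.55 46.31 46.52] mean 46.46 res 2.28 theta -0.014 r 0.0804 f [-0.2  0.4 -0.7]
20.8333 [ 0.51918704 -0.14539519  0.30781085] 0.050935803912989325Traceback (most recent call last):
  File "<stdin>", line 5, in <module>
  File "h.py", line 8, in ray
    p=P(n);H=p[:,[0,1,3]].copy();H[:,2]+=p[:,2]*z
  File "h.py", line 5, in P
    m=M[n];R=cv2.Rodrigues(np.array(m['rvec']))[0]
      ~^^^
KeyError: 'w4'
```

View pics/side9.png

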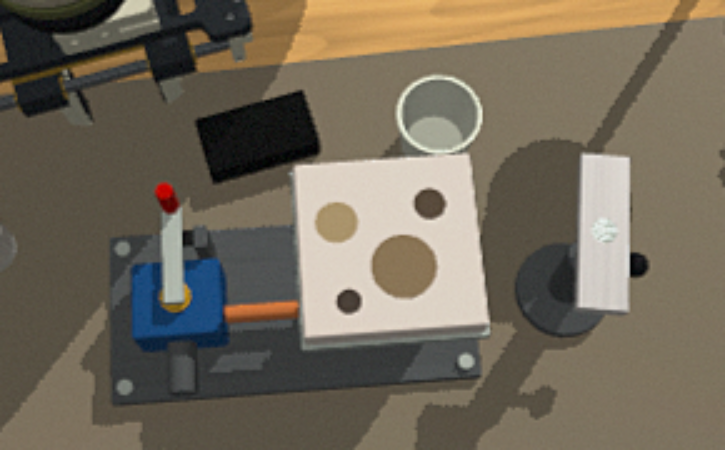

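The final side view shows the lever shut, with the grip at (167,197) and the bar along the jack's -x. The board is down level with the rest bar, nothing else has moved, and the gripper is clear. I hand it in.

```bash
python3 -c "
from plant import ticket
print(ticket.close_job())"
```

```text
the job is handed in; nothing more can be done
None
```

The board sank about 46.4 mm at up to about 8.5 mm/s and stopped within roughly 1 mm of the rest top (my measurements put the needed drop at 45.5 to 46.2 mm); the lever was pressed shut at about 14.6 N and released, and the job was handed in at about 21 s, with no verdict returned.

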